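Lock the capsule tub in the laundry drawer

TASK

The drawer of the low white cabinet stands half open and holds a tub of laundry capsules whose child-safe lid is not locked. Pull the drawer fully open by its handle, press down each of the four snap tabs around the lid until all lie fully flat, then push the drawer fully shut with the tub standing in it. Leave the other things on the counter where they are.

Things in the scene. Friction and masses are not known exactly. Their poses are not given: they have to be found in the camera images.
- cabinet_front (a point): low white cabinet, 300 deep (x) x 340 wide (y) x 130 mm high, fixed to the counter, with one drawer that slides out along its -x (its front). Point: middle of the front edge of its top panel; axes as the cabinet's. The drawer front's top edge is 119 mm above the counter, the drawer's other walls 108 mm, its floor 22 mm; inside it measures 255 (x) x 298 mm (y)
- drawer (a joint): how far the drawer is out, m: 0 fully shut, 0.21 at its stop. It runs on a smooth slide with about 1.5 N of friction and stays where it is left. At the start it stands half open, some 115 mm out
- drawer_handle (a point): middle of the drawer's steel bow handle: a level round bar 12 mm thick and 120 mm long along the cabinet's y, its axis 50 mm in front of the drawer's face (44 mm clear behind it) and 34 mm below the cabinet's top; moves with the drawer
- tub: closed tub, 110 (x) x 130 (y) x 62 mm high without tabs, about 0.7 kg, grey with a white lid, loose on the drawer's floor, partly hidden until the drawer is open. Origin: centre of its underside, z up. Four hinged grey snap tabs on the lid, one mid-side on each side, 44 mm long, 40 wide, 6 thick, hinged 34 mm inside the edge, free end 10 mm past the edge
- tab_near (a joint): angle (rad) of the tab on the side towards the robot (tub's -x side): 0 = up (sloping 20 degrees, free end 15 mm raised), 0.35 = engaged, level on the lid, at its stop. It is stiff: it takes about 6 N at the press point all the way, has no spring and stays where it is left. Starts anywhere from 0 to 0.18
- tab_near_press (a point): where to press that tab (tab_near): on its top face, 34 mm from its hinge and 10 mm short of its free end, above the tub's edge; 69 mm above the tub's underside when engaged, about 12 mm higher when fully up
- tab_far (a joint): angle (rad) of the tab on the side away from the robot (+x side): 0 = up (sloping 20 degrees, free end 15 mm raised), 0.35 = engaged, level on the lid, at its stop. It is stiff: it takes about 6 N at the press point all the way, has no spring and stays where it is left. Starts anywhere from 0 to 0.18
- tab_far_press (a point): where to press that tab (tab_far): on its top face, 34 mm from its hinge and 10 mm short of its free end, above the tub's edge; 69 mm above the tub's underside when engaged, about 12 mm higher when fully up
- tab_left (a joint): angle (rad) of the tab on the tub's +y side: 0 = up (sloping 20 degrees, free end 15 mm raised), 0.35 = engaged, level on the lid, at its stop. It is stiff: it takes about 6 N at the press point all the way, has no spring and stays where it is left. Starts anywhere from 0 to 0.18
- tab_left_press (a point): where to press that tab (tab_left): on its top face, 34 mm from its hinge and 10 mm short of its free end, above the tub's edge; 69 mm above the tub's underside when engaged, about 12 mm higher when fully up
- tab_right (a joint): angle (rad) of the tab on the tub's -y side: 0 = up (sloping 20 degrees, free end 15 mm raised), 0.35 = engaged, level on the lid, at its stop. It is stiff: it takes about 6 N at the press point all the way, has no spring and stays where it is left. Starts anywhere from 0 to 0.18
- tab_right_press (a point): where to press that tab (tab_right): on its top face, 34 mm from its hinge and 10 mm short of its free end, above the tub's edge; 69 mm above the tub's underside when engaged, about 12 mm higher when fully up
- bottle: white detergent bottle, 70 mm across, 160 mm high, standing on the counter beside the cabinet; a bystander. Origin: centre of its underside
- cup: white dosing cup, 84 mm across, 85 mm high; a bystander. Origin: centre of its underside
- brush: laundry brush 190 mm long lying along its x; a bystander. Origin: middle of its underside
Mind the look-alikes: they are no part of the job. Of the things like the tub, leave any that is red; of the rest the smaller one is meant.

How it is judged:
By the outcome, as a careful person would: the job done as asked, in the order asked, and still so for the second after the job is handed in, with the robot touching nothing.
It also fails if it takes over 72 s, if anything falls off the work surface, if the arm or the gripper's body presses on something with over 40 N, if the wrist force passes 120 N, or if a joint passes its speed limit or range.

ROBOT

A 6-joint arm with a two-finger parallel gripper is mounted at the origin on the work surface. World frame = base frame: x ahead of the robot, y to its left, z up, the work surface at z = 0. Lengths are in m, angles in rad, forces in N, time in s.
With the tool pointing down it reaches from about 0.35 to 0.975 m from the base axis. Payload 7.1 kg.
Tool frame: the origin (TCP) lies midway between the tips of the shut fingers; the grasp point (between the pads) lies 19 mm behind it (ctrl.pinch_z is the distance from the TCP to the grasp point, in m); z points along the fingers, y is the line along which they close (so a half turn about z gives the same grasp; the last joint's range is limited). The gripper opens to 88 mm and grips with 3 to 60 N. Pads are 20 mm wide; open, the fingers measure 115 mm over their backs; the gripper's body (75 mm by 178 mm) begins 61 mm behind the grasp point.
Start: joints at [1.203, 0.423, 1.63, -0, 1.089, -0.019], TCP at [0.214, 0.587, 0.223] pointing down, gripper open.
Joint ranges: [-3, 3], [-0.9, 2.11], [0.09, 2.58], [-1.31, 4.45], [0.11, 2.69], [-2.54, 2.54]. Speed limits (rad/s): [2.39, 2.39, 3.01, 3.14, 3.14, 3.14].

INTERFACE

Orientations are given as a unit quaternion [x, y, z, w].
In Python, from rig import ctrl gives the robot as it stands. The module is installed in compiled form; this text tells all that it offers.
- The arm moves only by the tool move_arm, never from a script. Its argument "moves" is a list of rows, each an object with "slide": the shift along the tool's x, y, z in m, a list of three; "delta_rot": the turn, a rotation vector about the tool's x, y, z in degrees, a list of three; "grip": the opening, from -1 (shut) to 1 (fully open). A call has 1 to 12 rows; each row shifts and turns the commanded pose from where the row before left it, along the tool's axes as they then stand; what a row does not reach is not made up. A row lasts 1/10 s, in which the tool goes at most 50 mm and 8.59 degrees, less where a joint would pass 70% of its speed; a pose out of reach is approached as far as the arm can. A call is refused whole if a number of a shift passes 0.05 or a number of a turn 8.59, either way. A call with a gripper value outside its range is refused whole. The fingers move at their own pace and stop on an object; the grip force is fixed at half the most. Time passes only in rows, so rows that do not move let the fingers close. It gives the time, the measured TCP pose, the force, the opening and the grip force at its end, in the units of the state.
- ctrl.sense(): the state, without advancing time (a new reading comes with each control period).
- ctrl.camera(name): name is "side" or "top" or "wrist"; returns a dict with "image" (400x640x3 uint8, blue, green, red), "range_z" (400x640 float32, m along the optical axis (not along the pixel's ray), 0 where there is no reading), "K" (3x3 intrinsics, pixels), "eye" and "attitude" of the camera in the world. Camera axes: x right, y down, z forward; pixel columns grow to the right and rows downward; lengths in m; the calibration is good to about 2 mm. A picture is of the moment at which its call begins.
- ctrl.finish_job(): hands the job in; it is judged then, once.
Trained networks look in a picture, given as the dict that the camera call returned (one of the last four; its "shot" number tells which), for a name from the list of things; names that differ only in an ending like _2 or _b are one class to them, and where a whole thing is asked for, a point or a joint stands for the part that bears it (a point fixed in the world has none). Each returns a list of dicts, best first, with "score" (0 to 1); they miss things now and then, are a little off and sometimes report something else, mostly with a low value. They report only what shows in the picture. A call takes as long as a camera call. They do not tell look-alikes from the thing itself.
- ctrl.spot_in(picture, target): "bbox" ([left, top, width, height] in pixels, round what is visible of it).
The state is a dict: "time_s": time; "joint_pos": joint angles; "qd": joint speeds; "effort": joint torques, N m; "eef_pos": TCP position; "orientation": TCP orientation; "wrist_force": force on the tool from outside, world axes, zero at the start; "wrist_torque": the same for the moment, N m; "width": finger opening in m; "grasp_force": force on a finger pad.
Only numpy, scipy, OpenCV 4.12 (cv2) and the standard library are available. Lean on these libraries where they do the work, as an engineer would, in place of code of your own. Each camera call takes 0.05 s, during which the arm holds its last target. There are 200 camera calls.

## Working session

There is one attempt and no reset: what is moved stays moved. The work goes in short steps, Python scripts to look and compute and a tool call to move; the robot and the scene stay as the last step left them, time stands still between calls to the robot, and variables do not carry over. Pictures are saved under pics/ and viewed, at most 10 in all, crops included, and the job is handed in when it is done.

Besides the shell and the picture viewer there is one more tool, called after ">>>" as name(argument=value, ...) on one line, values as JSON. move_arm: Moves the arm, as the interface text tells. Its arguments: {"type":"object","properties":{"moves":{"type":"array","items":{"type":"object","properties":{"slide":{"type":"array","items":{"type":"number"}},"delta_rot":{"type":"array","items":{"type":"number"}},"grip":{"type":"number"}}}}},"required":["moves"]}

```bash
mkdir -p pics
cat > h.py <<'E'
import numpy as np, cv2
from scipy.spatial.transform import Rotation as R
from rig import ctrl
def rot(p):
    a=np.array(p["attitude"],float); return a if a.shape==(3,3) else R.from_quat(a).as_matrix()
def cloud(p):
    z=p["range_z"]; K=np.array(p["K"]); v,u=np.mgrid[:z.shape[0],:z.shape[1]]
    c=np.stack([(u-K[0,2])/K[0,0]*z,(v-K[1,2])/K[1,1]*z,z],-1)
    w=c@rot(p).T+np.array(p["eye"]); w[z==0]=np.nan; return w
E
python3 - <<'E'
from h import *
s=ctrl.sense(); print(s)
for n in ("top","side"):
    p=ctrl.camera(n); cv2.imwrite(f"pics/{n}1.png",p["image"]); w=cloud(p)
    np.save(f"{n}1.npy",w); print(n,p["eye"],p["attitude"])
    for t in ["tub","drawer_handle","cabinet_front","bottle","cup","brush","tab_near","tab_far","tab_left","tab_right"]:
        for d in ctrl.spot_in(p,t)[:4]:
            b=np.array(d["bbox"]);c=(b[:2]+b[2:]/2).astype(int)
            print(n,t,round(d["score"],2),b.astype(int),w[c[1],c[0]].round(3))
E
```

```text
{'time_s': 0.0, 'joint_pos': array([ 1.20302543e+00,  4.23821956e-01,  1.63067012e+00, -1.96817012e-05,
        1.08860011e+00, -1.89689589e-02]), 'qd': array([-0.00016573,  0.00020399, -0.00033364, -0.00099883,  0.00136743,
        0.00037819]), 'effort': array([-1.54099522e-03, -5.44637597e+01, -2.73649943e+01,  6.42999052e-02,
        2.28043331e-02, -1.26530012e-04]), 'eef_pos': array([0.21337391, 0.58686825, 0.2219213 ]), 'orientation': array([ 1.73513677e-01,  9.84831174e-01, -7.37463749e-04, -1.35526831e-04]), 'wrist_force': array([-0.1509815 , -0.10921975,  0.36595296]), 'wrist_torque': array([-0.00974764,  0.01188861, -0.04415665]), 'grasp_force': 0.0, 'width': 0.08769662448061302}
top [ 0.49887401 -0.01353568  1.28667934] [-0.70305991  0.71042329 -0.01588327  0.0274453 ]
top tub 0.85 [248 145  49  32] [0.68  0.121 0.086]
top tub 0.74 [369 110  54  49] [ 0.763 -0.261  0.061]
top tub 0.68 [319 239  60  69] [ 0.338 -0.109  0.083]
top drawer_handle 0.63 [282 152  17  10] [0.686 0.068 0.102]
top cabinet_front 0.83 [215  51 123 159] [0.762 0.107 0.131]
top cabinet_front 0.18 [213
[... 1708 characters left out ...]
tab_near 0.74 [433 216  18  19] [ 0.794 -0.237  0.073]
side tab_near 0.66 [247 223  29  32] [ 0.335 -0.061  0.1  ]
side tab_near 0.46 [317 167  18  15] [0.644 0.122 0.099]
side tab_far 0.6 [267 254  31  20] [ 0.338 -0.174  0.106]
side tab_far 0.58 [341 165  12  11] [0.719 0.116 0.092]
side tab_far 0.46 [423 236  20  14] [ 0.712 -0.287  0.085]
side tab_left 0.95 [279 227  33  28] [ 0.409 -0.111  0.1  ]
side tab_left 0.62 [446 233  24  13] [ 0.781 -0.311  0.081]
side tab_left 0.46 [322 162  17   7] [0.693 0.17  0.096]
side tab_right 0.9 [230 253  34  21] [ 0.268 -0.13   0.105]
side tab_right 0.65 [410 217  20  22] [ 0.734 -0.218  0.078]
side tab_right 0.58 [337 176  18  11] [0.67  0.049 0.103]
```

Run:
```python
from h import *
a=cv2.imread("pics/top1.png")[30:330,140:480]
cv2.imwrite("pics/topc.png",cv2.resize(a,None,fx=2,fy=2,interpolation=cv2.INTER_CUBIC)[:600,:800])
w=np.load("top1.npy"); W=w.reshape(-1,3)
# cabinet top
m=(abs(W[:,2]-.131)<.006)&(W[:,0]>.6)&(W[:,0]<1.2)&(abs(W[:,1]-.1)<.25)
P=W[m]; r=cv2.minAreaRect((P[:,:2]*1000).astype(np.float32)); print("cab",r,cv2.boxPoints(r).round(),np.median(P[:,2]))
```

```text
cab ((855.5601196289062, 99.85980987548828), (340.8413391113281, 287.0325622558594), 83.70931243896484) [[ 694.  -54.]
 [ 980.  -85.]
 [1017.  254.]
 [ 732.  285.]] 0.13030121054652943
```

View pics/topc.png

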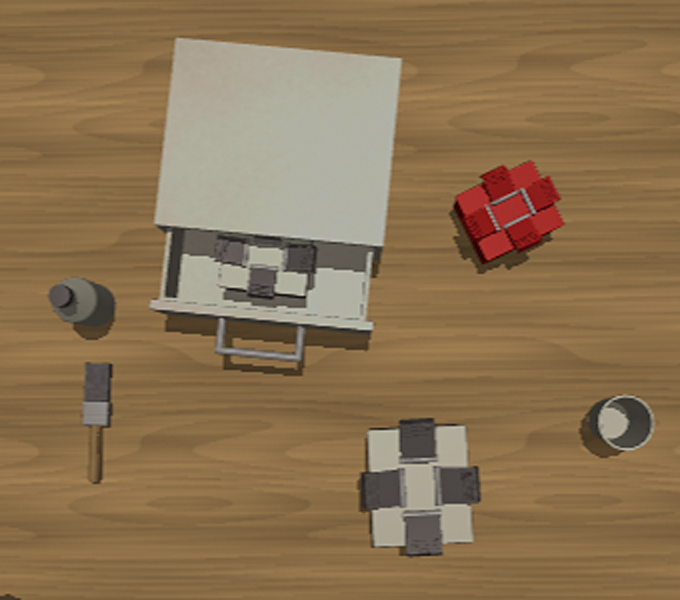

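View pics/side1.png

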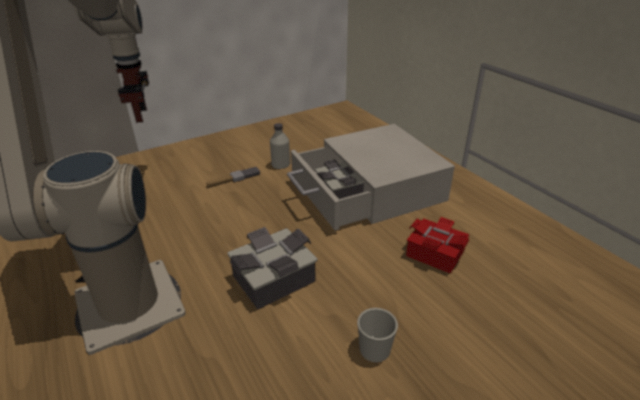

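The candidates are the red tub (top px 396,134), the large grey tub on the counter (349,273), and the small grey tub in the drawer (272,161). The enlarged crop confirms that the one in the drawer is meant: it isn't red and it is the smaller of the other two. Next I'll measure the handle.

Run:
```python
from h import *
w=np.load("top1.npy"); yaw=np.radians(-6.3)
ex=np.array([np.cos(yaw),np.sin(yaw)]);ey=np.array([-ex[1],ex[0]]); o=np.array([.713,.115])
s=w[195:220,240:300].reshape(-1,3); s=s[s[:,2]>.08]
q=(s[:,:2]-o)@np.c_[ex,ey]
print("bar cab-frame x,y,z pct",[np.nanpercentile(v,[5,50,95]).round(4) for v in (q[:,0],q[:,1],s[:,2])],len(s))
W=w.reshape(-1,3);Q=(W[:,:2]-o)@np.c_[ex,ey]
m=(abs(W[:,2]-.119)<.006)&(Q[:,0]<-.06)&(Q[:,0]>-.2)&(abs(Q[:,1])<.2)
print("front rim",[np.nanpercentile(v,[2,50,98]).round(4) for v in (Q[m,0],Q[m,1],W[m,2])])
m=(W[:,2]>.1)&(Q[:,0]>-.17)&(Q[:,0]<.02)&(abs(Q[:,1])<.1)
h,e=np.histogram(Q[(abs(W[:,2]-.13)<.005)&(abs(Q[:,1])<.15),0],np.arange(-.03,.33,.005));print(list(zip(e.round(3),h))[:10])
def tcp(x,y): return (o+x*ex+y*ey).round(4)
s=ctrl.sense(); p=s["eef_pos"]; Rm=R.from_quat(s["orientation"]).as_matrix()
qx=np.nanmedian(q[:,0]);print("bar",tcp(qx,0), "behind",tcp(qx+.024,0))
Rt=np.c_[[*-ex,0],[*ey,0],[0,0,-1]]
print("tool axes now",Rm.round(3).tolist(),"rot needed deg",np.degrees(R.from_matrix(Rm.T@Rt).as_rotvec()).round(2))
d=np.array([*tcp(qx+.024,0),.20])-p; print("delta in target tool axes",(Rt.T@d).round(4),"now axes",(Rm.T@d).round(4))
```

```text
bar cab-frame x,y,z pct [array([-0.179 , -0.1713, -0.1419]), array([-0.0635, -0.0068,  0.0617]), array([0.0963, 0.1011, 0.1056])] 254
front rim [array([-0.1239, -0.1168, -0.1092]), array([-0.1595, -0.0009,  0.1599]), array([0.1134, 0.1177, 0.1221])]
[(np.float64(-0.03), np.int64(0)), (np.float64(-0.025), np.int64(0)), (np.float64(-0.02), np.int64(0)), (np.float64(-0.015), np.int64(0)), (np.float64(-0.01), np.int64(0)), (np.float64(-0.005), np.int64(3)), (np.float64(0.0), np.int64(168)), (np.float64(0.005), np.int64(165)), (np.float64(0.01), np.int64(166)), (np.float64(0.015), np.int64(166))]
bar [0.5427 0.1338] behind [0.5666 0.1312]
tool axes now [[-0.94, 0.342, -0.0], [0.342, 0.94, -0.0], [0.0, -0.0, -1.0]] rot needed deg [ -0.    -0.   -13.69]
delta in target tool axes [-0.401  -0.4146  0.0227] now axes [-0.4877 -0.308   0.0227]
```

>>> move_arm(moves=[{"slide":[0,0,0],"delta_rot":[0,0,-6.9],"grip":-1},{"slide":[0,0,0],"delta_rot":[0,0,-6.8],"grip":-1},{"slide":[-0.033,-0.034,0],"delta_rot":[0,0,0],"grip":-1},{"slide":[-0.033,-0.034,0],"delta_rot":[0,0,0],"grip":-1},{"slide":[-0.033,-0.034,0],"delta_rot":[0,0,0],"grip":-1},{"slide":[-0.033,-0.034,0],"delta_rot":[0,0,0],"grip":-1},{"slide":[-0.033,-0.034,0],"delta_rot":[0,0,0],"grip":-1},{"slide":[-0.033,-0.034,0],"delta_rot":[0,0,0],"grip":-1},{"slide":[-0.033,-0.034,0],"delta_rot":[0,0,0],"grip":-1},{"slide":[-0.033,-0.034,0],"delta_rot":[0,0,0],"grip":-1},{"slide":[-0.033,-0.034,0],"delta_rot":[0,0,0],"grip":-1},{"slide":[-0.033,-0.034,0],"delta_rot":[0,0,0],"grip":-1}])

```text
time_s: 2.3
eef_pos: [0.5054, 0.2116, 0.2229]
orientation: [0.055, 0.998, 0.0, 0.0]
wrist_force: [0.7, -0.1, -0.5]
width: 0.0004
grasp_force: 0.0
```

```bash
cat >> h.py <<'E'
yaw=np.radians(-6.3); ex=np.array([np.cos(yaw),np.sin(yaw)]);ey=np.array([-ex[1],ex[0]]); o=np.array([.713,.115])
Rt=np.c_[[*-ex,0],[*ey,0],[0,0,-1]]
def cab(P): P=np.asarray(P); return np.concatenate([(P[...,:2]-o)@np.c_[ex,ey],P[...,2:]],-1)
def pose():
    s=ctrl.sense(); Rm=R.from_quat(s["orientation"]).as_matrix()
    print("t",s["time_s"],"tcp world",s["eef_pos"].round(4),"cab",cab(s["eef_pos"]).round(4),"rot left",np.degrees(R.from_matrix(Rm.T@Rt).as_rotvec()).round(2),"F",s["wrist_force"].round(1),"w",s["width"].round(3))
E
python3 -c "
from h import *
pose()"
```

```text
Traceback (most recent call last):
  File "h.py", line 15, in pose
    print("t",s["time_s"],"tcp world",s["eef_pos"].round(4),"cab",cab(s["eef_pos"]).round(4),"rot left",np.degrees(R.from_matrix(Rm.T@Rt).as_rotvec()).round(2),"F",s["wrist_force"].round(1),"w",s["width"].round(3))
                                                                                                                                                                                                  ^^^^^^^^^^^^^^^^
AttributeError: 'float' object has no attribute 'round'
```

>>> move_arm(moves=[{"slide":[-0.023,-0.024,0.02],"delta_rot":[0,0,0],"grip":-1},{"slide":[-0.023,-0.024,0.02],"delta_rot":[0,0,0],"grip":-1},{"slide":[-0.023,-0.024,0.02],"delta_rot":[0,0,0],"grip":-1},{"slide":[0,0,0],"delta_rot":[0,0,0],"grip":-1}])

```text
time_s: 2.7
eef_pos: [0.5656, 0.1311, 0.1602]
orientation: [0.056, 0.998, -0.001, -0.001]
wrist_force: [-0.6, 1.2, 0.5]
width: 0.0006
grasp_force: 0.0
```

```bash
sed -i 's/s\["width"\].round(3)/round(s["width"],3)/' h.py
python3 - <<'E'
from h import *
pose()
p=ctrl.camera("wrist"); cv2.imwrite("pics/w1.png",p["image"]); w=cab(cloud(p)); np.save("w1.npy",w)
m=(abs(w[...,2]-.1)<.012)&(w[...,0]<-.155)&(w[...,0]>-.22)&(abs(w[...,1])<.045)
print(m.sum(),np.percentile(w[m],[5,50,95],axis=0).round(4) if m.any() else 0)
E
```

```text
t 2.7 tcp world [0.5656 0.1311 0.1602] cab [-0.1483 -0.0002  0.1602] rot left [-0.09 -0.16 -0.18] F [-0.6  1.2  0.5] w 0.001
1892 [[-0.1802 -0.0405  0.0959]
 [-0.1756 -0.0003  0.1   ]
 [-0.1692  0.0404  0.1017]]
```

View pics/w1.png

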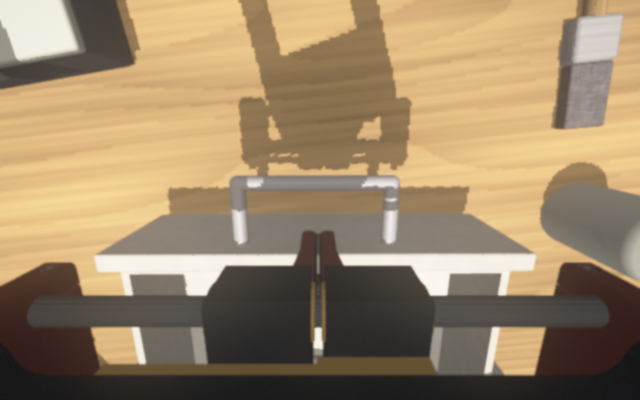

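The wrist view shows the bar at row 184, columns 235–398, with the shut fingers centred over the gap behind it. I'll go down and pull.

>>> move_arm(moves=[{"slide":[0,0,0.028],"delta_rot":[0,0,0],"grip":-1},{"slide":[0,0,0.028],"delta_rot":[0,0,0],"grip":-1},{"slide":[0,0,0.027],"delta_rot":[0,0,0],"grip":-1},{"slide":[0.008,0,0],"delta_rot":[0,0,0],"grip":-1},{"slide":[0.008,0,0],"delta_rot":[0,0,0],"grip":-1},{"slide":[0.014,0,0],"delta_rot":[0,0,0],"grip":-1},{"slide":[0.016,0,0],"delta_rot":[0,0,0],"grip":-1},{"slide":[0.016,0,0],"delta_rot":[0,0,0],"grip":-1},{"slide":[0.016,0,0],"delta_rot":[0,0,0],"grip":-1},{"slide":[0.014,0,0],"delta_rot":[0,0,0],"grip":-1},{"slide":[0.008,0,0],"delta_rot":[0,0,0],"grip":-1}])

```text
time_s: 3.85
eef_pos: [0.4643, 0.1454, 0.0808]
orientation: [0.055, 0.999, 0.0, 0.0]
wrist_force: [2.2, -0.2, 1.5]
width: 0.0009
grasp_force: 0.5
```

>>> move_arm(moves=[{"slide":[0.003,0,0],"delta_rot":[0,0,0],"grip":-1},{"slide":[0.002,0,0],"delta_rot":[0,0,0],"grip":-1}])

```text
time_s: 4.05
eef_pos: [0.461, 0.1458, 0.0802]
orientation: [0.055, 0.999, 0.0, 0.001]
wrist_force: [1.9, -0.4, 1.6]
width: 0.0003
grasp_force: 0.8
```

>>> move_arm(moves=[{"slide":[0.002,0,0],"delta_rot":[0,0,0],"grip":-1},{"slide":[0.002,0,0],"delta_rot":[0,0,0],"grip":-1},{"slide":[0,0,0],"delta_rot":[0,0,0],"grip":-1}])

```text
time_s: 4.35
eef_pos: [0.457, 0.1461, 0.0797]
orientation: [0.055, 0.998, 0.0, 0.0]
wrist_force: [1.5, 0.7, 0.5]
width: 0.0005
grasp_force: 0.9
```

>>> move_arm(moves=[{"slide":[0.002,0,0],"delta_rot":[0,0,0],"grip":-1},{"slide":[0.002,0,0],"delta_rot":[0,0,0],"grip":-1},{"slide":[0.002,0,0],"delta_rot":[0,0,0],"grip":-1},{"slide":[0,0,0],"delta_rot":[0,0,0],"grip":-1}])

```text
time_s: 4.75
eef_pos: [0.4569, 0.1468, 0.0803]
orientation: [0.054, 0.999, 0.001, 0.006]
wrist_force: [19.5, -8.1, -13.2]
width: 0.0006
grasp_force: 10.2
```

>>> move_arm(moves=[{"slide":[-0.01,0,0],"delta_rot":[0,0,0],"grip":-1},{"slide":[-0.006,0,0],"delta_rot":[0,0,0],"grip":-1},{"slide":[0,0,-0.045],"delta_rot":[0,0,0],"grip":-1},{"slide":[0,0,-0.045],"delta_rot":[0,0,0],"grip":-1},{"slide":[0,0,-0.045],"delta_rot":[0,0,0],"grip":-1},{"slide":[-0.04,0,-0.02],"delta_rot":[0,0,0],"grip":-1},{"slide":[-0.045,0,0],"delta_rot":[0,0,0],"grip":-1},{"slide":[-0.045,0,0],"delta_rot":[0,0,0],"grip":-1},{"slide":[-0.045,0,0],"delta_rot":[0,0,0],"grip":-1},{"slide":[-0.045,0,0],"delta_rot":[0,0,0],"grip":-1},{"slide":[0,0,0],"delta_rot":[0,0,0],"grip":-1}])

```text
time_s: 5.85
eef_pos: [0.6889, 0.12, 0.2331]
orientation: [0.056, 0.998, -0.0, 0.0]
wrist_force: [-0.5, -0.1, -0.3]
width: 0.0003
grasp_force: 0.0
```

Run:
```python
from h import *
pose()
p=ctrl.camera("wrist"); cv2.imwrite("pics/w2.png",p["image"]); w=cab(cloud(p)); np.save("w2.npy",w)
for t in ["tub","tab_near","tab_far","tab_left","tab_right"]:
    for d in ctrl.spot_in(p,t)[:2]:
        b=np.array(d["bbox"]);c=(b[:2]+b[2:]/2).astype(int)
        print(t,round(d["score"],2),b.astype(int),w[c[1],c[0]].round(4))
```

```text
t 5.85 tcp world [0.6889 0.12   0.2331] cab [-0.0245  0.0024  0.2331] rot left [-0.01  0.01 -0.07] F [-0.5 -0.1 -0.3] w 0.0
tub 0.7 [  0 198 121  95] [ 0.0454 -0.3002  0.0701]
tub 0.58 [236  14 166 147] [-0.1274  0.0044  0.0827]
tab_near 0.88 [295  17  49  56] [-0.1633  0.0042  0.0933]
tab_far 0.96 [295 112  45  51] [-0.0812  0.0023  0.0973]
tab_far 0.93 [  3 243  20  29] [ 0.0618 -0.3632  0.0681]
tab_left 0.73 [345  68  55  48] [-0.1228  0.0538  0.0932]
tab_right 0.95 [ 22 236  53  29] [ 0.0471 -0.3057  0.0804]
tab_right 0.77 [237  68  53  47] [-0.1235 -0.0485  0.096 ]
```

View pics/w2.png

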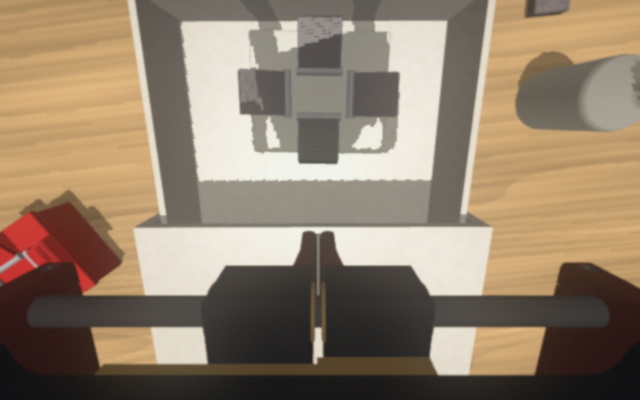

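The wrist view shows the drawer fully open. The tub is square in it, with tabs at far (317,138), near (319,45), left (372,92) and right (263,92). Tub centre is about cab (-0.122, 0.003). I'll press the far tab first.

>>> move_arm(moves=[{"slide":[0.0215,0,0.02],"delta_rot":[0,0,0],"grip":-1},{"slide":[0.021,0,0.03],"delta_rot":[0,0,0],"grip":-1},{"slide":[0,0,0.04],"delta_rot":[0,0,0],"grip":-1},{"slide":[0,0,0.028],"delta_rot":[0,0,0],"grip":-1},{"slide":[0,0,0.006],"delta_rot":[0,0,0],"grip":-1},{"slide":[0,0,0.006],"delta_rot":[0,0,0],"grip":-1},{"slide":[0,0,0.006],"delta_rot":[0,0,0],"grip":-1},{"slide":[0,0,0.005],"delta_rot":[0,0,0],"grip":-1},{"slide":[0,0,0],"delta_rot":[0,0,0],"grip":-1}])

```text
time_s: 7.05
eef_pos: [0.6452, 0.1257, 0.0958]
orientation: [0.055, 0.998, 0.0, 0.002]
wrist_force: [1.7, -0.1, 2.6]
width: 0.0004
grasp_force: 0.9
```

>>> move_arm(moves=[{"slide":[0,0,0.001],"delta_rot":[0,0,0],"grip":-1},{"slide":[0,0,0],"delta_rot":[0,0,0],"grip":-1}])

```text
time_s: 7.25
eef_pos: [0.6452, 0.1257, 0.0947]
orientation: [0.055, 0.998, 0.0, 0.002]
wrist_force: [2.6, -0.5, 4.7]
width: 0.0003
grasp_force: 2.5
```

>>> move_arm(moves=[{"slide":[0,0,0.002],"delta_rot":[0,0,0],"grip":-1},{"slide":[0,0,0.002],"delta_rot":[0,0,0],"grip":-1},{"slide":[0,0,0],"delta_rot":[0,0,0],"grip":-1}])

```text
time_s: 7.55
eef_pos: [0.6456, 0.1257, 0.0908]
orientation: [0.055, 0.998, 0.0, 0.003]
wrist_force: [3.9, -1.1, 5.3]
width: 0.0003
grasp_force: 2.6
```

>>> move_arm(moves=[{"slide":[0,0,0.002],"delta_rot":[0,0,0],"grip":-1},{"slide":[0,0,0],"delta_rot":[0,0,0],"grip":-1}])

```text
time_s: 7.75
eef_pos: [0.6459, 0.1257, 0.0903]
orientation: [0.055, 0.998, 0.0, 0.003]
wrist_force: [-0.3, -2.4, 16.0]
width: 0.0003
grasp_force: 7.9
```

>>> move_arm(moves=[{"slide":[0,0,0.001],"delta_rot":[0,0,0],"grip":-1},{"slide":[0,0,0],"delta_rot":[0,0,0],"grip":-1},{"slide":[0,0,-0.02],"delta_rot":[0,0,0],"grip":-1},{"slide":[0,0,-0.022],"delta_rot":[0,0,0],"grip":-1},{"slide":[0.027,0.031,0],"delta_rot":[0,0,0],"grip":-1},{"slide":[0.027,0.031,0],"delta_rot":[0,0,0],"grip":-1},{"slide":[0,0,0.01],"delta_rot":[0,0,0],"grip":-1},{"slide":[0,0,0.006],"delta_rot":[0,0,0],"grip":-1},{"slide":[0,0,0.006],"delta_rot":[0,0,0],"grip":-1},{"slide":[0,0,0.006],"delta_rot":[0,0,0],"grip":-1},{"slide":[0,0,0.006],"delta_rot":[0,0,0],"grip":-1},{"slide":[0,0,0],"delta_rot":[0,0,0],"grip":-1}])

```text
time_s: 8.95
eef_pos: [0.597, 0.1928, 0.0933]
orientation: [0.055, 0.998, 0.0, 0.0]
wrist_force: [-0.8, 0.8, 0.2]
width: 0.0006
grasp_force: 0.0
```

>>> move_arm(moves=[{"slide":[0,0,0.003],"delta_rot":[0,0,0],"grip":-1},{"slide":[0,0,0],"delta_rot":[0,0,0],"grip":-1}])

```text
time_s: 9.15
eef_pos: [0.597, 0.1929, 0.0908]
orientation: [0.055, 0.998, 0.0, 0.001]
wrist_force: [0.8, 1.7, 1.8]
width: 0.0006
grasp_force: 1.1
```

>>> move_arm(moves=[{"slide":[0,0,0.002],"delta_rot":[0,0,0],"grip":-1},{"slide":[0,0,0],"delta_rot":[0,0,0],"grip":-1}])

```text
time_s: 9.35
eef_pos: [0.598, 0.1928, 0.0904]
orientation: [0.055, 0.998, 0.0, 0.002]
wrist_force: [-0.6, -1.7, 12.2]
width: 0.0006
grasp_force: 6.3
```

Run:
```python
from h import *
pose()
p=ctrl.camera("side"); cv2.imwrite("pics/s2.png",cv2.resize(p["image"][120:250,220:420],None,fx=4,fy=4,interpolation=cv2.INTER_CUBIC))
```

```text
t 9.35 tcp world [0.598  0.1928 0.0904] cab [-0.1228  0.0648  0.0904] rot left [ 0.05  0.19 -0.01] F [-0.6 -1.7 12.2] w 0.001
```

View pics/s2.png

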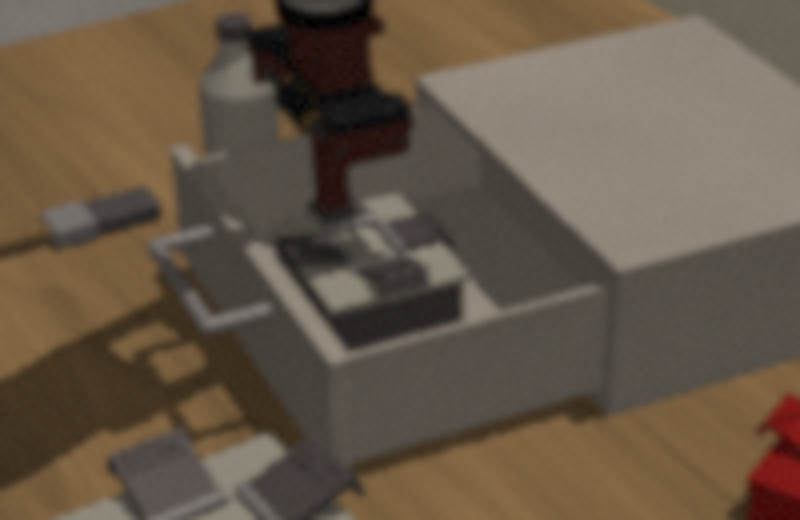

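The view shows the fingers pressing the left tab (crop 330,210), the far tab lying flat (420,230), and the right (395,275) and near (310,250) tabs still raised. The stop is again at z≈0.0904. Near tab next.

>>> move_arm(moves=[{"slide":[0,0,0.001],"delta_rot":[0,0,0],"grip":-1},{"slide":[0,0,0],"delta_rot":[0,0,0],"grip":-1},{"slide":[0,0,-0.02],"delta_rot":[0,0,0],"grip":-1},{"slide":[0,0,-0.022],"delta_rot":[0,0,0],"grip":-1},{"slide":[0.027,-0.031,0],"delta_rot":[0,0,0],"grip":-1},{"slide":[0.027,-0.031,0],"delta_rot":[0,0,0],"grip":-1},{"slide":[0,0,0.01],"delta_rot":[0,0,0],"grip":-1},{"slide":[0,0,0.006],"delta_rot":[0,0,0],"grip":-1},{"slide":[0,0,0.006],"delta_rot":[0,0,0],"grip":-1},{"slide":[0,0,0.006],"delta_rot":[0,0,0],"grip":-1},{"slide":[0,0,0.006],"delta_rot":[0,0,0],"grip":-1},{"slide":[0,0,0],"delta_rot":[0,0,0],"grip":-1}])

```text
time_s: 10.6
eef_pos: [0.5362, 0.1379, 0.0949]
orientation: [0.055, 0.999, -0.0, -0.0]
wrist_force: [-0.9, 0.3, -0.1]
width: 0.0005
grasp_force: 0.0
```

>>> move_arm(moves=[{"slide":[0,0,0.003],"delta_rot":[0,0,0],"grip":-1},{"slide":[0,0,0.002],"delta_rot":[0,0,0],"grip":-1},{"slide":[0,0,0],"delta_rot":[0,0,0],"grip":-1}])

```text
time_s: 10.9
eef_pos: [0.5361, 0.1378, 0.0907]
orientation: [0.055, 0.999, 0.0, 0.0]
wrist_force: [0.3, 1.6, 1.8]
width: 0.0004
grasp_force: 0.9
```

>>> move_arm(moves=[{"slide":[0,0,0.002],"delta_rot":[0,0,0],"grip":-1},{"slide":[0,0,0],"delta_rot":[0,0,0],"grip":-1}])

```text
time_s: 11.1
eef_pos: [0.5376, 0.1378, 0.0902]
orientation: [0.055, 0.999, 0.0, 0.002]
wrist_force: [-0.5, -0.1, 13.0]
width: 0.0003
grasp_force: 6.3
```

>>> move_arm(moves=[{"slide":[0,0,0.001],"delta_rot":[0,0,0],"grip":-1},{"slide":[0,0,0],"delta_rot":[0,0,0],"grip":-1}])

```text
time_s: 11.3
eef_pos: [0.5383, 0.1377, 0.0901]
orientation: [0.055, 0.999, 0.0, 0.003]
wrist_force: [-0.8, -2.3, 18.4]
width: 0.0002
grasp_force: 9.5
```

>>> move_arm(moves=[{"slide":[0,0,-0.021],"delta_rot":[0,0,0],"grip":-1},{"slide":[0,0,-0.022],"delta_rot":[0,0,0],"grip":-1},{"slide":[-0.027,-0.032,0],"delta_rot":[0,0,0],"grip":-1},{"slide":[-0.027,-0.032,0],"delta_rot":[0,0,0],"grip":-1},{"slide":[0,0,0.01],"delta_rot":[0,0,0],"grip":-1},{"slide":[0,0,0.006],"delta_rot":[0,0,0],"grip":-1},{"slide":[0,0,0.006],"delta_rot":[0,0,0],"grip":-1},{"slide":[0,0,0.006],"delta_rot":[0,0,0],"grip":-1},{"slide":[0,0,0.006],"delta_rot":[0,0,0],"grip":-1},{"slide":[0,0,0.004],"delta_rot":[0,0,0],"grip":-1},{"slide":[0,0,0],"delta_rot":[0,0,0],"grip":-1}])

```text
time_s: 12.4
eef_pos: [0.5819, 0.0684, 0.0923]
orientation: [0.054, 0.999, -0.0, -0.0]
wrist_force: [-0.3, -0.3, 1.0]
width: 0.0005
grasp_force: 0.1
```

>>> move_arm(moves=[{"slide":[0,0,0.002],"delta_rot":[0,0,0],"grip":-1},{"slide":[0,0,0],"delta_rot":[0,0,0],"grip":-1}])

```text
time_s: 12.6
eef_pos: [0.5822, 0.0683, 0.0908]
orientation: [0.054, 0.999, -0.0, -0.0]
wrist_force: [-1.5, -1.4, 3.0]
width: 0.0005
grasp_force: 1.7
```

>>> move_arm(moves=[{"slide":[0,0,0.002],"delta_rot":[0,0,0],"grip":-1},{"slide":[0,0,0.001],"delta_rot":[0,0,0],"grip":-1},{"slide":[0,0,0],"delta_rot":[0,0,0],"grip":-1}])

```text
time_s: 12.9
eef_pos: [0.5848, 0.0681, 0.0902]
orientation: [0.054, 0.999, 0.0, 0.003]
wrist_force: [-1.4, -3.8, 18.3]
width: 0.0006
grasp_force: 9.3
```

>>> move_arm(moves=[{"slide":[0,0,-0.045],"delta_rot":[0,0,0],"grip":-1},{"slide":[0,0,-0.048],"delta_rot":[0,0,0],"grip":-1},{"slide":[0,0,-0.048],"delta_rot":[0,0,0],"grip":-1},{"slide":[-0.034,0.021,0],"delta_rot":[0,0,0],"grip":-1},{"slide":[-0.034,0.021,0],"delta_rot":[0,0,0],"grip":-1},{"slide":[-0.034,0.021,0],"delta_rot":[0,0,0],"grip":-1},{"slide":[0,0,0],"delta_rot":[0,0,0],"grip":-1}])

```text
time_s: 13.6
eef_pos: [0.6937, 0.122, 0.228]
orientation: [0.054, 0.999, 0.001, 0.001]
wrist_force: [-0.2, 0.9, -0.7]
width: 0.0004
grasp_force: 0.0
```

Run:
```python
from h import *
pose()
p=ctrl.camera("wrist"); cv2.imwrite("pics/w3.png",cv2.resize(p["image"][:240,120:520],None,fx=2,fy=2)); w=cab(cloud(p))
for t in ["tab_near","tab_far","tab_left","tab_right"]:
    for d in ctrl.spot_in(p,t)[:2]:
        b=np.array(d["bbox"]).astype(int); x,y,W,H=b; c=w[y+5:y+H-5,x+5:x+W-5].reshape(-1,3)
        if not -.25<np.nanmedian(c[:,0])<0: continue
        A=np.c_[c[:,:2],np.ones(len(c))]; k=np.linalg.lstsq(A,c[:,2],rcond=None)[0]
        print(t,round(d["score"],2),b,np.nanmedian(c,0).round(4),"slope deg xy",np.degrees(np.arctan(k[:2])).round(1))
m=(abs(w[...,1])<.12)&(w[...,0]<-.19)&(abs(w[...,2]-.119)<.006); print("front rim",np.percentile(w[m],[2,50,98],axis=0).round(4)[:,0] if m.any() else None)
```

```text
t 13.6 tcp world [0.6937 0.122  0.228 ] cab [-0.0199  0.0048  0.228 ] rot left [0.08 0.12 0.13] F [-0.2  0.9 -0.7] w 0.0
 ** On entry to DLASCL parameter number  4 had an illegal value
 ** On entry to DLASCL parameter number  4 had an illegal valueTraceback (most recent call last):
  File "<stdin>", line 8, in <module>
    x, resids, rank, s = _umath_linalg.lstsq(a, b, rcond,
                         ~~~~~~~~~~~~~~~~~~~^^^^^^^^^^^^^
                                             signature=signature)
                                             ^^^^^^^^^^^^^^^^^^^^
    raise LinAlgError("SVD did not converge in Linear Least Squares")
numpy.linalg.LinAlgError: SVD did not converge in Linear Least Squares
```

View pics/w3.png

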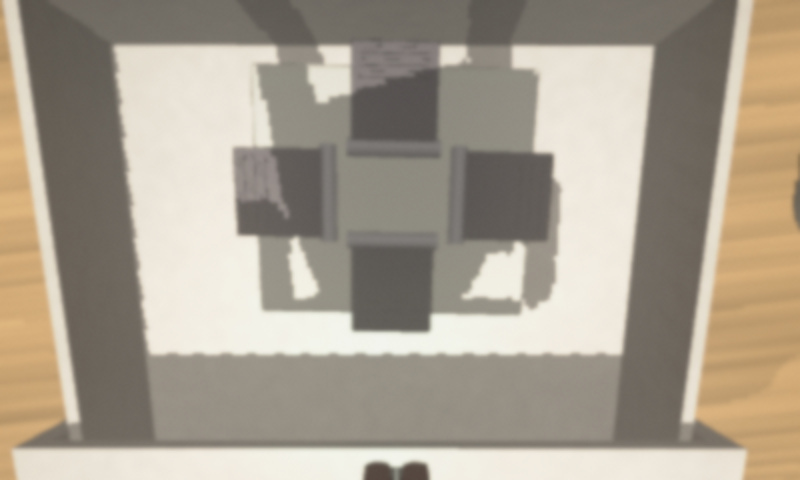

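The four tabs (crop px 395,90; 395,285; 280,190; 510,195) look level. I'll check their slopes numerically.

Run:
```python
from h import *
p=ctrl.camera("wrist"); w=cab(cloud(p)); pose()
for t,(x,y) in dict(near=(317,45),far=(317,142),left=(375,97),right=(260,95)).items():
    c=w[y-14:y+15,x-14:x+15].reshape(-1,3); c=c[~np.isnan(c[:,0])]
    k=np.linalg.lstsq(np.c_[c[:,:2],np.ones(len(c))],c[:,2],rcond=None)[0]
    print(t,np.median(c,0).round(4),"slope deg",np.degrees(np.arctan(k[:2])).round(1))
m=(abs(w[...,1])<.12)&(w[...,0]<-.19)&(abs(w[...,2]-.119)<.006); print(np.percentile(w[m],[2,50,98],axis=0).round(4)[:,0] if m.any() else None)
```

```text
t 13.75 tcp world [0.6896 0.1196 0.2276] cab [-0.0238  0.002   0.2276] rot left [-0.03 -0.12  0.06] F [-1.2 -0.3 -0.6] w 0.001
near [-0.1619  0.0013  0.0897] slope deg [-0.9 -0. ]
far [-0.0753  0.0014  0.0896] slope deg [0.7 0.3]
left [-0.1173  0.0565  0.0895] slope deg [0.5 1.2]
right [-0.1189 -0.0526  0.0896] slope deg [ 0.4 -1.1]
None
```

Run:
```python
from h import *
w=np.nanmean([cab(cloud(ctrl.camera("wrist"))) for _ in range(4)],0)
P=w[:240].reshape(-1,3); P=P[~np.isnan(P[:,0])]
cx,cy=-.1185,.002
def h(a,b): # bin at offset
    m=(abs(P[:,0]-cx-a)<.003)&(abs(P[:,1]-cy-b)<.012) if b==0 else (abs(P[:,1]-cy-b)<.003)&(abs(P[:,0]-cx-a)<.012)
    return (1000*np.median(P[m,2])).round(1)
for n,d in dict(far=(1,0),near=(-1,0)).items(): print(n,[h(d[0]*r,0) for r in np.arange(.028,.062,.006)])
for n,s in dict(left=1,right=-1).items(): print(n,[h(0,s*r) for r in np.arange(.038,.072,.006)])
for s in (1,-1): print("lid corners",[h(.042*u,s*.045) for u in (-1,1)])
print("floor", [(1000*np.median(P[(abs(P[:,0]+.12)<.03)&(abs(P[:,1]-y)<.005),2])).round(1) for y in (-.12,-.1,.1,.12)])
```

```text
far [np.float64(89.9), np.float64(89.5), np.float64(89.5), np.float64(89.4), np.float64(89.4), np.float64(90.1)]
near [np.float64(89.5), np.float64(89.5), np.float64(89.4), np.float64(89.8), np.float64(89.7), np.float64(89.9)]
left [np.float64(89.5), np.float64(89.6), np.float64(89.5), np.float64(89.5), np.float64(89.7), np.float64(89.8)]
right [np.float64(89.5), np.float64(89.5), np.float64(89.5), np.float64(89.5), np.float64(90.0), np.float64(90.0)]
lid corners [np.float64(83.1), np.float64(83.0)]
lid corners [np.float64(83.1), np.float64(83.0)]
floor [np.float64(21.0), np.float64(21.1), np.float64(21.1), np.float64(21.1)]
```

Heights along all four tabs are uniform at 89.4–90.1 mm, with the lid at 83 mm, so all are flat. Now I'll move in front of the handle.

>>> move_arm(moves=[{"slide":[0.045,0,0],"delta_rot":[0,0,0],"grip":-1},{"slide":[0.049,0,0],"delta_rot":[0,0,0],"grip":-1},{"slide":[0.049,0,0],"delta_rot":[0,0,0],"grip":-1},{"slide":[0.049,0,0],"delta_rot":[0,0,0],"grip":-1},{"slide":[0.049,0,0],"delta_rot":[0,0,0],"grip":-1},{"slide":[0.049,0,0],"delta_rot":[0,0,0],"grip":-1},{"slide":[0,0,0],"delta_rot":[0,0,0],"grip":-1}])

```text
time_s: 14.65
eef_pos: [0.3958, 0.1501, 0.2281]
orientation: [0.054, 0.999, -0.001, -0.002]
wrist_force: [0.7, -0.1, 0.2]
width: 0.0003
grasp_force: 0.0
```

Run:
```python
from h import *
pose()
w=cab(cloud(ctrl.camera("top")))
m=(abs(w[...,2]-.1)<.012)&(w[...,0]<-.23)&(w[...,0]>-.29)&(abs(w[...,1])<.045)
print(m.sum(),np.percentile(w[m],[5,50,95],axis=0).round(4) if m.any() else 0)
```

```text
t 14.65 tcp world [0.3958 0.1501 0.2281] cab [-3.191e-01  1.000e-04  2.281e-01] rot left [-0.08 -0.23  0.08] F [ 0.7 -0.1  0.2] w 0.0
122 [[-0.2714 -0.0397  0.096 ]
 [-0.2659 -0.0004  0.1012]
 [-0.2607  0.0417  0.1047]]
```

>>> move_arm(moves=[{"slide":[0,0,0.048],"delta_rot":[0,0,0],"grip":-1},{"slide":[0,0,0.048],"delta_rot":[0,0,0],"grip":-1},{"slide":[0,0,0.048],"delta_rot":[0,0,0],"grip":-1},{"slide":[-0.012,0,0],"delta_rot":[0,0,0],"grip":-1},{"slide":[-0.01,0,0],"delta_rot":[0,0,0],"grip":-1},{"slide":[-0.006,0,0],"delta_rot":[0,0,0],"grip":-1},{"slide":[-0.006,0,0],"delta_rot":[0,0,0],"grip":-1},{"slide":[-0.01,0,0],"delta_rot":[0,0,0],"grip":-1},{"slide":[-0.014,0,0],"delta_rot":[0,0,0],"grip":-1},{"slide":[-0.018,0,0],"delta_rot":[0,0,0],"grip":-1},{"slide":[-0.02,0,0],"delta_rot":[0,0,0],"grip":-1},{"slide":[-0.02,0,0],"delta_rot":[0,0,0],"grip":-1}])

```text
time_s: 15.9
eef_pos: [0.5196, 0.1382, 0.0855]
orientation: [0.055, 0.999, 0.0, 0.001]
wrist_force: [-2.9, 1.2, 1.3]
width: 0.0005
grasp_force: 1.1
```

>>> move_arm(moves=[{"slide":[-0.02,0,0],"delta_rot":[0,0,0],"grip":-1},{"slide":[-0.02,0,0],"delta_rot":[0,0,0],"grip":-1},{"slide":[-0.02,0,0],"delta_rot":[0,0,0],"grip":-1},{"slide":[-0.018,0,0],"delta_rot":[0,0,0],"grip":-1},{"slide":[-0.014,0,0],"delta_rot":[0,0,0],"grip":-1},{"slide":[-0.01,0,0],"delta_rot":[0,0,0],"grip":-1},{"slide":[-0.006,0,0],"delta_rot":[0,0,0],"grip":-1},{"slide":[0,0,0],"delta_rot":[0,0,0],"grip":-1}])

```text
time_s: 16.7
eef_pos: [0.6262, 0.1264, 0.085]
orientation: [0.055, 0.998, 0.0, 0.001]
wrist_force: [0.5, 0.6, -0.7]
width: 0.0008
grasp_force: 0.0
```

```bash
python3 -c "
from h import *
pose()"
```

```text
t 16.7 tcp world [0.6262 0.1264 0.085 ] cab [-0.0875  0.0018  0.085 ] rot left [0.01 0.08 0.  ] F [ 0.5  0.6 -0.7] w 0.001
```

About 15 mm is left, so I'll push on gently until the force rises.

>>> move_arm(moves=[{"slide":[-0.004,0,0],"delta_rot":[0,0,0],"grip":-1},{"slide":[-0.004,0,0],"delta_rot":[0,0,0],"grip":-1},{"slide":[-0.003,0,0],"delta_rot":[0,0,0],"grip":-1},{"slide":[0,0,0],"delta_rot":[0,0,0],"grip":-1}])

```text
time_s: 17.1
eef_pos: [0.6315, 0.1256, 0.0844]
orientation: [0.055, 0.998, -0.0, -0.005]
wrist_force: [-14.7, 2.2, 12.4]
width: 0.0005
grasp_force: 7.9
```

>>> move_arm(moves=[{"slide":[-0.002,0,0],"delta_rot":[0,0,0],"grip":-1},{"slide":[0,0,0],"delta_rot":[0,0,0],"grip":-1}])

```text
time_s: 17.3
eef_pos: [0.6316, 0.1256, 0.0844]
orientation: [0.055, 0.998, -0.001, -0.007]
wrist_force: [-22.3, 3.9, 16.3]
width: 0.0005
grasp_force: 11.2
```

>>> move_arm(moves=[{"slide":[0.01,0,0],"delta_rot":[0,0,0],"grip":-1},{"slide":[0.02,0,0],"delta_rot":[0,0,0],"grip":-1},{"slide":[0.04,0,0],"delta_rot":[0,0,0],"grip":-1},{"slide":[0.03,0,-0.03],"delta_rot":[0,0,0],"grip":-1},{"slide":[0,0,-0.045],"delta_rot":[0,0,0],"grip":-1},{"slide":[0,0,-0.045],"delta_rot":[0,0,0],"grip":-1},{"slide":[0.045,0,-0.02],"delta_rot":[0,0,0],"grip":-1},{"slide":[0.045,0,0],"delta_rot":[0,0,0],"grip":-1},{"slide":[0,0,0],"delta_rot":[0,0,0],"grip":-1}])

```text
time_s: 18.2
eef_pos: [0.4444, 0.1457, 0.2249]
orientation: [0.054, 0.999, -0.0, -0.001]
wrist_force: [0.3, 0.2, -0.5]
width: 0.0005
grasp_force: 0.0
```

Run:
```python
from h import *
pose()
p=ctrl.camera("top"); w=cab(cloud(p))
m=(abs(w[...,2]-.1)<.012)&(w[...,0]<-.04)&(w[...,0]>-.1)&(abs(w[...,1])<.045)
print("bar",m.sum(),np.percentile(w[m],[5,50,95],axis=0).round(4) if m.any() else 0)
r=w[:,:][(abs(w[...,1])<.14)&(abs(w[...,0])<.03)&(w[...,2]>.1)]
for a in np.arange(-.02,.012,.003):
    z=r[abs(r[:,0]-a)<.0015,2]; print(a.round(3),len(z),np.median(z).round(4) if len(z) else None)
s=ctrl.camera("side")["image"][100:260,220:480]
cv2.imwrite("pics/end.png",np.hstack([cv2.resize(s,(520,320)),cv2.resize(p["image"][40:240,150:325],(280,320))]))
```

```text
t 18.2 tcp world [0.4444 0.1457 0.2249] cab [-0.2704  0.001   0.2249] rot left [-0.03 -0.1   0.1 ] F [ 0.3  0.2 -0.5] w 0.001
bar 118 [[-0.07   -0.0396  0.0972]
 [-0.0651  0.0002  0.1009]
 [-0.0595  0.0399  0.1049]]
-0.02 7 0.1021
-0.017 4 0.1014
-0.014 148 0.1144
-0.011 92 0.1177
-0.008 97 0.1176
-0.005 91 0.1177
-0.002 91 0.1174
0.001 161 0.1258
0.004 92 0.1302
0.007 100 0.1299
0.01 98 0.1302
```

View pics/end.png

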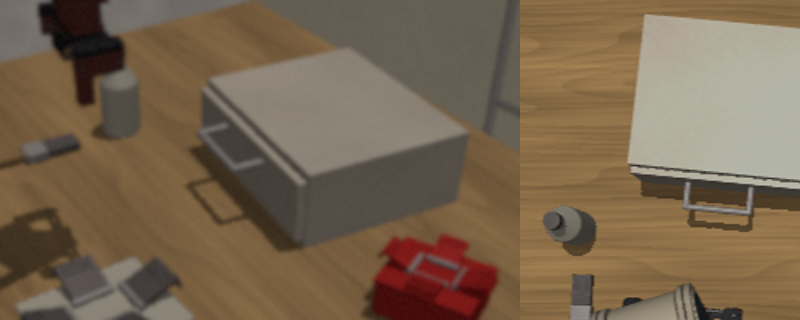

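The drawer front sits flush with the cabinet with no gap (rim −14 to 0 mm), the tub is inside, and the bottle, brush and red tub are undisturbed. The arm is clear of everything, so I'll hand in.

```bash
python3 -c "
from rig import ctrl
print(ctrl.finish_job())"
```

```text
the job is handed in; nothing more can be done
None
```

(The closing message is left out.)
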